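# Feel a bore's depth and lock the depth gauge

## Robot

A 7-joint arm with a two-finger parallel gripper is mounted at the origin on the work surface. World frame = base frame: x ahead of the robot, y to its left, z up, the work surface at z = 0. Lengths are in m, angles in rad, forces in N, time in s.
With the tool pointing down it reaches from about 0.4 to 0.75 m from the base axis. Payload 19.5 kg.
Tool frame: the origin (TCP) lies midway between the tips of the shut fingers; the grasp point (between the pads) lies 19 mm behind it; z points along the fingers, y is the line along which they close (so a half turn about z gives the same grasp; the last joint's range is limited). The gripper opens to 85 mm and grips with 20 to 120 N. Pads are 22 mm wide; open, the fingers measure 114 mm over their backs; the gripper's body (76 mm by 85 mm) begins 54 mm behind the grasp point. The pads swing forward as they close: fully open they stand 13 mm farther back than shut.
Start: joints at [-1.272, 0.707, -0.028, 1.485, 0.022, 0.951, -0.075], TCP at [0.192, 0.542, 0.202] pointing down, gripper open.
Joint ranges: [-2.71, 2.71], [-0.32, 2.16], [-1.57, 1.52], [0, 2.45], [-1.46, 4.6], [0, 2.02], [-2.83, 2.83]. Speed limits (rad/s): [1.89, 1.89, 2.57, 2.57, 3.01, 3.01, 3.01].

## Interface

Orientations are given as a rotation vector (axis times angle).
In Python, from rig import ctrl gives the robot as it stands. Calls block until the motion is done:
- ctrl.movep(position, orientation): joint-space move of the TCP to a pose.
- ctrl.move_straight(position, frame=None, rate=0.15, contact_N=None): straight line of the TCP; frame=None keeps the orientation; rate is the mean speed in m/s. With contact_N (N) it stops when the force on the tool has changed by that much, and returns True; else False.
- ctrl.move_joints(angles): joint-space move.
- ctrl.open_gripper() and ctrl.close(effort=None): open the fingers fully, or close them until they stop; effort is the grip in N (None keeps the last).
- ctrl.wait(seconds).
- ctrl.ik(position, orientation): joint angles nearest the present ones, or None.
- ctrl.read_state(): the state.
- ctrl.snapshot(name): name is "scene" or "top"; returns (picture, depth): 420x560x3 uint8, red, green, blue; 420x560 float32, m along the optical axis (not along the pixel's ray), 0 where there is no reading.
- ctrl.camera_params(name): a dict with "fx", "fy", "cx", "cy" (pixels), "k1" (the pictures are not rectified: a ray, as slopes to the right and down, at radius r is drawn at 1 + k1 r^2 times it, then the intrinsics apply), "rvec" (rotation vector, rad) and "tvec" (3), from world to camera coordinates, as OpenCV has them. Camera axes: x right, y down, z forward; pixel columns grow to the right and rows downward; lengths in m; the calibration is good to about 2 mm. A picture is of the moment at which its call begins. camera_params takes no time and is no camera call.
A pose or a line that the arm cannot do raises ctrl.Unreachable and nothing moves.
- ctrl.job_done(): hands the job in; it is judged then, once.
The state is a dict: "clock": time; "q": joint angles; "joint_vel": joint speeds; "effort": joint torques, N m; "position": TCP position; "tcp_rot": TCP orientation; "wrist_force": force on the tool from outside, world axes, zero at the start; "torque": the same for the moment, N m; "grip_width": opening from 0.0 (shut) to 1.0 (fully open); "grasp_force": force on a finger pad.
Only numpy, scipy, OpenCV 4.12 (cv2) and the standard library are available. Lean on these libraries where they do the work, as an engineer would, in place of code of your own. Each camera call takes 0.05 s, during which the arm holds its last target. There are 200 camera calls.

## Task

Find how deep the hole in the clamped aluminium block is: take the depth gauge's orange T-handle, push the sprung probe down until its foot is felt to rest, lightly pressed, on the bottom of the hole, and keeping it there turn the handle clockwise (seen from above) to its stop to lock the slide. Then let go, leaving the probe locked down with its foot still resting on the bottom, and leave the other things on the bench alone.

Things in the scene. Friction and masses are not known exactly. Their poses are not given: they have to be found in the camera images.
- handle_grip (a point): centre of the orange T-handle on top of the depth gauge's probe: an upright-edged plastic bar 60 mm long (its x axis), 12 mm thick (y), 24 mm high (z, up), one end black. It turns about the vertical line through this point and goes down with the probe. Press the probe down through it and pinch it across the 12 mm. Below the bar is a thin rod, so its underside stays at least 12 mm above the guide
- probe (a joint): how far the vertical probe is pushed down, m: 0 fully up (a spring holds it there unless locked), 0.060 the end of its travel. Pushing it down takes 1 to 2 N; let go unlocked it springs back up. Its foot meets the bottom of the hole somewhere between 0.015 and 0.052: this differs each time, cannot be seen and must be felt
- handle (a joint): turn of the T-handle about the vertical, rad: 0 is free, it grows clockwise seen from above; the brake that locks the probe bites from about 0.5 and holds well beyond 1.1; the stop is at 1.4. It starts between 0 and 0.25. Turning it takes up to about 0.25 N m, so grip it firmly; once locked take the twist off before opening the fingers. It stays where it is left
- guide_top (a point): centre of the top of the gauge's fixed guide, a dark upright tube 28 mm across with a red collar, standing on a steel bridge 120 x 30 mm across the block; the probe slides down through it. Axes as the vise's
- workpiece: aluminium block 60 x 80 mm, 90 mm high, clamped in the vise; upright hole 16 mm wide of unknown depth in its top under the gauge. Origin at the centre of its underside, 40 mm above the bench. On the hole's bottom the probe's sprung foot gives 0.5 mm per newton; over 15 N on the foot damages it. 5 to 10 N of push on the handle in all is a good touch: let go, the locked probe may rise by 1 mm
- vise: blue bench vise bolted to the bench, about 300 mm long (x), 130 mm wide (y), 110 mm high; its screw points to -x. Origin on the bench below the axis of the hole and probe
- bottle: blue plastic bottle, 60 mm across and 170 mm tall, standing beside the vise; to be left alone. Origin at the centre of its underside
- screwdriver: screwdriver with an orange handle lying beside the vise; to be left alone. Origin at its underside
- screw_tray: red open tray of screws, 100 x 75 x 40 mm, beside the vise; to be left alone. Origin at the centre of its underside

How it is judged:
By the outcome, as a careful person would: the job done as asked, in the order asked, and still so for the second after the job is handed in, with the robot touching nothing.
It also fails if it takes over 45 s, if anything falls off the work surface, if the arm or the gripper's body presses on something with over 40 N, if the wrist force passes 120 N, or if a joint passes its speed limit or range.

## Working session

There is one attempt and no reset: what is moved stays moved. The work goes in short steps, each a Python script; the robot and the scene stay as the last script left them, time stands still between calls to the robot, and variables do not carry over. Pictures are saved under pics/ and viewed, at most 10 in all, crops included, and the job is handed in when it is done.

```bash
mkdir -p pics; ls; cat > h.py <<'E'
import numpy as np, cv2
from rig import ctrl
def pts(name, d=None):
    """picture, depth, world point map (h,w,3)"""
    img,dep=ctrl.snapshot(name); p=ctrl.camera_params(name)
    h,w=dep.shape
    K=np.array([[p['fx'],0,p['cx']],[0,p['fy'],p['cy']],[0,0,1.]])
    u,v=np.meshgrid(np.arange(w),np.arange(h))
    xy=cv2.undistortPoints(np.stack([u,v],-1).reshape(-1,1,2).astype(float),K,np.array([p['k1'],0,0,0,0])).reshape(h,w,2)
    c=np.dstack([xy*dep[...,None],dep])
    R=cv2.Rodrigues(np.array(p['rvec'],float))[0]
    W=(c-np.array(p['tvec']).ravel())@R
    W[dep==0]=np.nan
    return img,dep,W
E
python3 - <<'E'
from h import *
out=[]
for n in("scene","top"):
    img,dep,W=pts(n); cv2.imwrite(f"pics/{n}0.png",img[...,::-1]); np.savez(f"{n}0.npz",img=img,W=W)
    p=ctrl.camera_params(n); R=cv2.Rodrigues(np.array(p['rvec'],float))[0]; print(n,p,-R.T@np.array(p['tvec']).ravel())
    hsv=cv2.cvtColor(img,cv2.COLOR_RGB2HSV)
    m=cv2.inRange(hsv,(6,130,90),(22,255,255))
    k,l,s,c=cv2.connectedComponentsWithStats(m)
    for i in range(1,k):
        if s[i,4]>40: print(n,s[i],c[i].round(),np.nanmedian(W[l==i],0).round(4),np.nanmax(W[l==i],0).round(3))
s=ctrl.read_state();print(s)
E
```

```text
pics
scene {'fx': 537.44259324521, 'fy': 537.44259324521, 'cx': 279.23014368379734, 'cy': 210.72170920782193, 'k1': -0.20100952319191345, 'rvec': array([ 2.30316426,  0.78568853, -0.30225388]), 'tvec': array([-0.41008401, -0.10278765,  1.48096226])} [ 0.97676853 -0.59097874  1.03375566]
scene [435  51  82  30 907] [476.  65.] [0.6031 0.8887 0.1505] [0.733 1.377 0.157]
scene [ 429   70   87   54 1788] [476.  92.] [0.6611 0.7591 0.1493] [0.774 1.377 0.157]
scene [291 174  26  17 288] [304. 182.] [0.5549 0.033  0.2807] [0.571 0.267 0.29 ]
scene [249 280  43  25 462] [270. 292.] [ 0.5529 -0.0808  0.0228] [ 0.603 -0.06   0.031]
top {'fx': 438.0853110460265, 'fy': 438.0853110460265, 'cx': 277.12156007674486, 'cy': 206.69171629803702, 'k1': 0.041093371999261365, 'rvec': array([ 2.1607539 , -2.21055204,  0.05671866]), 'tvec': array([0.04720936, 0.54302228, 1.04529813])} [0.47886463 0.02565305 1.07693114]
top [315 182  17  42 392] [323. 203.] [ 0.5499 -0.0754  0.0221] [ 0.601 -0.058  0.028]
top [262 184  26  20 190] [275. 193.] [0.5523 0.0375 0.2843] [0.572 0.062 0.288]
{'clock': 0.1, 'q': array([-1.27166495,  0.70703416, -0.02762089,  1.48491727,  0.02199878,
        0.9509036 , -0.07552706]), 'joint_vel': array([ 6.95904809e-04, -2.27381421e-03,  3.15862797e-04, -1.06838983e-03,
       -2.98587739e-04,  3.02912348e-04,  7.69933853e-05]), 'effort': array([ 1.97500383e-03, -8.84284687e+01,  1.23664711e+00, -2.36449867e+01,
        1.70510524e-02,  5.04192692e-03, -2.13265787e-05]), 'position': array([0.19211947, 0.54168884, 0.20148622]), 'tcp_rot': array([-5.32806044e-01, -3.09594094e+00,  1.49219656e-03]), 'wrist_force': array([-0.16701599,  0.10275051,  0.22960166]), 'torque': array([ 0.01269327, -0.00156309,  0.00569747]), 'grasp_force': 0.0, 'grip_width': 0.9986232714777943}
```

View pics/scene0.png

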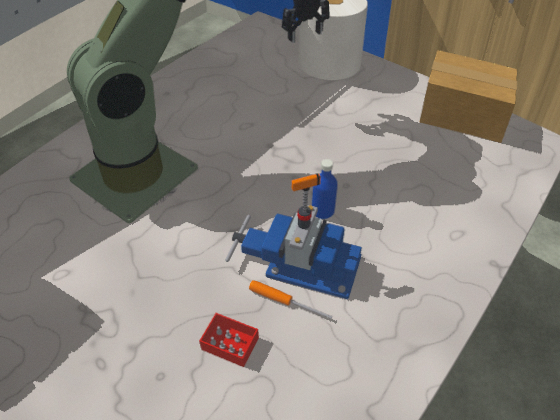

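View pics/top0.png

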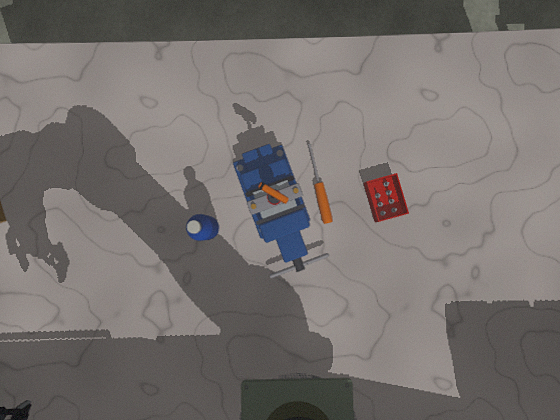

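```bash
python3 - <<'E'
import numpy as np,cv2
for n,(u0,v0,u1,v1) in (("scene",(240,140,360,270)),("top",(220,160,320,230))):
    d=np.load(n+"0.npz");img=d['img'];W=d['W']
    cv2.imwrite(f"pics/{n}0c.png",cv2.resize(img[v0:v1,u0:u1,::-1],None,fx=5,fy=5,interpolation=cv2.INTER_CUBIC)[:600,:800])
    hsv=cv2.cvtColor(img,cv2.COLOR_RGB2HSV)
    z=W[...,2]; 
    m=(z>0.258)&(z<0.31)&(np.hypot(W[...,0]-.55,W[...,1]-.035)<.06)
    o=m&(cv2.inRange(hsv,(6,130,90),(22,255,255))>0)
    k=m&(hsv[...,2]<70)
    t=m&(z>0.282)
    for nm,q in(("all",m),("orange",o),("black",k),("top",t)):
        P=W[q]; 
        if len(P): print(n,nm,len(P),P.mean(0).round(4),P.min(0).round(3),P.max(0).round(3))
    P=W[t][:,:2].astype(np.float32); print(cv2.minAreaRect(P)); 
    g=(np.hypot(W[...,0]-.55,W[...,1]-.035)<.03)&(z<.262)&(z>.15)
    print('guide z',np.percentile(z[g],[5,50,95]) if g.any() else None)
E
```

```text
scene all 350 [0.5572 0.0372 0.2783] [0.535 0.013 0.258] [0.575 0.066 0.29 ]
scene orange 286 [0.5549 0.0336 0.2793] [0.535 0.013 0.261] [0.571 0.061 0.29 ]
scene black 26 [0.5658 0.047  0.271 ] [0.554 0.031 0.258] [0.574 0.061 0.288]
scene top 156 [0.5559 0.0387 0.2859] [0.535 0.013 0.282] [0.573 0.066 0.29 ]
((0.5552801489830017, 0.03982190042734146), (0.05940414220094681, 0.014901052229106426), 57.28761672973633)
guide z [0.15491891 0.18871529 0.24908189]
top all 237 [0.5539 0.0387 0.2828] [0.535 0.012 0.26 ] [0.573 0.065 0.288]
top orange 194 [0.5526 0.0377 0.2833] [0.535 0.014 0.26 ] [0.573 0.065 0.288]
top black 20 [0.5658 0.0556 0.2805] [0.547 0.036 0.261] [0.573 0.063 0.286]
top top 198 [0.5544 0.0388 0.2846] [0.536 0.012 0.282] [0.573 0.065 0.288]
((0.5543885231018066, 0.03866124153137207), (0.05904609337449074, 0.012133490294218063), 57.875179290771484)
guide z [0.18130588 0.18750559 0.20142229]
```

The scene view shows the handle at about (304,182), and the top view shows it at about (274,193). The black end points up-left in the top view, and the bottle at (202,228) is well clear. The handle centre comes out near (0.555, 0.039), top at z≈0.287 and bar yaw ≈57.5°.

```bash
cat >> h.py <<'E'
from scipy.spatial.transform import Rotation as Rot
C=np.array([0.5548,0.0392]); PSI0=np.radians(57.6-90)
def ori(psi):
    y=np.array([np.cos(psi),np.sin(psi),0]); z=np.array([0,0,-1.])
    return Rot.from_matrix(np.column_stack([np.cross(y,z),y,z])).as_rotvec()
def show(t=''):
    s=ctrl.read_state(); print(t,'t',round(s['clock'],2),'p',s['position'].round(4),'F',s['wrist_force'].round(2),'M',s['torque'].round(3),'w',round(s['grip_width'],3),'gf',round(s['grasp_force'],1)); return s
E
python3 - <<'E'
from h import *
for o in (0,np.pi):
  for d in (0,-.7,-1.5): 
    q=ctrl.ik([*C,.23],ori(PSI0+o+d)); print(o,d,None if q is None else np.round(q,2))
ctrl.movep([*C,.36],ori(PSI0)); s=show('above'); print(s['q'].round(2))
for n in("scene","top"):
    img,_,_=pts(n); cv2.imwrite(f"pics/{n}1.png",img[...,::-1])
E
```

```text
0 0 [-0.33  0.68  0.4   1.52 -0.29  1.01 -0.42]
0 -0.7 [-0.42  0.72  0.61  1.52 -0.45  1.05 -0.97]
0 -1.5 [-0.63  0.97  1.3   1.53 -0.94  1.37 -1.32]
3.141592653589793 0 [ 0.13  0.68 -0.51  1.5   0.36  1.06  2.11]
3.141592653589793 -0.7 [ 0.03  0.66 -0.3   1.51  0.21  1.01  1.55]
3.141592653589793 -1.5 [-0.09  0.65 -0.07  1.51  0.05  0.99  0.9 ]
above t 2.38 p [0.5547 0.0401 0.3597] F [ 0.25  0.26 -0.57] M [0.084 0.005 0.063] w 1.001 gf 0.0
[-0.38  0.59  0.54  1.24 -0.3   1.39 -0.43]
```

```bash
sed -i 's/57.6-90)/57.6+90)/' h.py; python3 - <<'E'
from h import *
ctrl.movep([*C,.36],ori(PSI0)); s=show('above'); print(s['q'].round(2))
for d in (0,-.7,-1.5): print(np.round(ctrl.ik([*C,.23],ori(PSI0+d)),2))
ctrl.move_straight([*C,.257],rate=.08,contact_N=4); s=show('down'); 
for n in("scene","top"):
    img,_,_=pts(n); cv2.imwrite(f"pics/{n}1.png",img[...,::-1])
img=cv2.imread("pics/scene1.png")[130:250,240:400]; cv2.imwrite("pics/c1.png",cv2.resize(img,None,fx=5,fy=5,interpolation=cv2.INTER_CUBIC))
E
```

```text
above t 2.73 p [0.5548 0.0393 0.36  ] F [ 0.34  0.11 -0.14] M [ 0.01  -0.006  0.045] w 0.996 gf 0.0
[-0.38  0.59  0.54  1.24 -0.3   1.39 -0.43]
[ 0.43  0.93 -1.35  1.49  0.91  1.44  1.63]
[-0.05  0.65 -0.16  1.51  0.11  1.    1.64]
[-0.16  0.65  0.06  1.51 -0.04  0.98  0.99]
down t 4.17 p [0.555  0.0391 0.2574] F [ 0.1  -0.35 -0.19] M [-0.002 -0.007 -0.015] w 1.001 gf 0.0
```

View pics/c1.png

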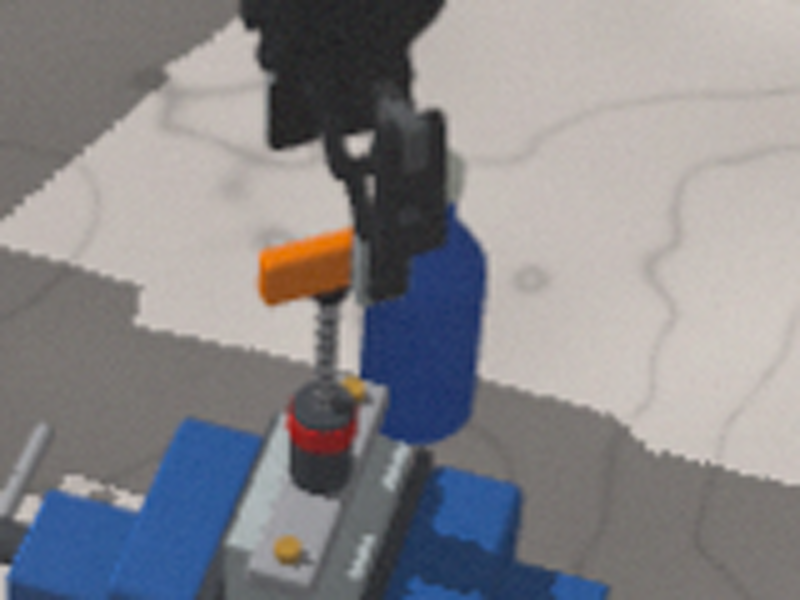

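The crop shows the open fingers around the bar: a finger at (390,220) is in front of it, and the rod at (325,340) is clear. I'll back up and switch to a wrist posture with room for the clockwise turn, then come down and pinch.

```bash
python3 - <<'E'
from h import *
ctrl.move_straight([*C,.36],rate=.12)
ctrl.move_joints([0.13,.59,-.51,1.24,.3,1.38,2.11]); s=show('j')
ctrl.movep([*C,.36],ori(PSI0)); s=show('above'); print(s['q'].round(2))
R=Rot.from_rotvec(s['tcp_rot']).as_matrix(); print('y yaw',np.degrees(np.arctan2(R[1,1],R[0,1])))
for d in (0,-.7,-1.5): print(np.round(ctrl.ik([*C,.23],ori(PSI0+d)),2))
E
```

```text
j t 7.54 p [0.5613 0.0265 0.3466] F [-0.35 -0.14  0.1 ] M [-0.018 -0.055 -0.004] w 1.0 gf 0.0
above t 7.79 p [0.555  0.0393 0.3602] F [ 0.   -0.77 -0.76] M [-0.022 -0.003 -0.038] w 1.002 gf 0.0
[ 0.13  0.58 -0.55  1.22  0.29  1.42  2.19]
y yaw 147.50948798194273
[ 0.13  0.68 -0.51  1.5   0.36  1.06  2.11]
[ 0.05  0.66 -0.35  1.5   0.25  1.02  1.52]
[-0.05  0.65 -0.14  1.51  0.1   0.99  0.85]
```

```bash
python3 - <<'E'
from h import *
ctrl.move_straight([*C,.257],rate=.1,contact_N=4); ctrl.wait(.2); show('down')
ctrl.close(25); ctrl.wait(.3); show('closed')
img,_,_=pts("scene"); cv2.imwrite("pics/c2.png",cv2.resize(img[130:250,240:400,::-1],None,fx=5,fy=5,interpolation=cv2.INTER_CUBIC))
E
```

```text
down t 9.18 p [0.5549 0.0392 0.2573] F [-0.98 -0.59 -0.43] M [-0.031 -0.001 -0.043] w 1.002 gf 0.0
closed t 10.24 p [0.5548 0.0392 0.257 ] F [-0.51 -0.43  0.1 ] M [0.02  0.005 0.046] w 0.002 gf 0.0
```

View pics/c2.png

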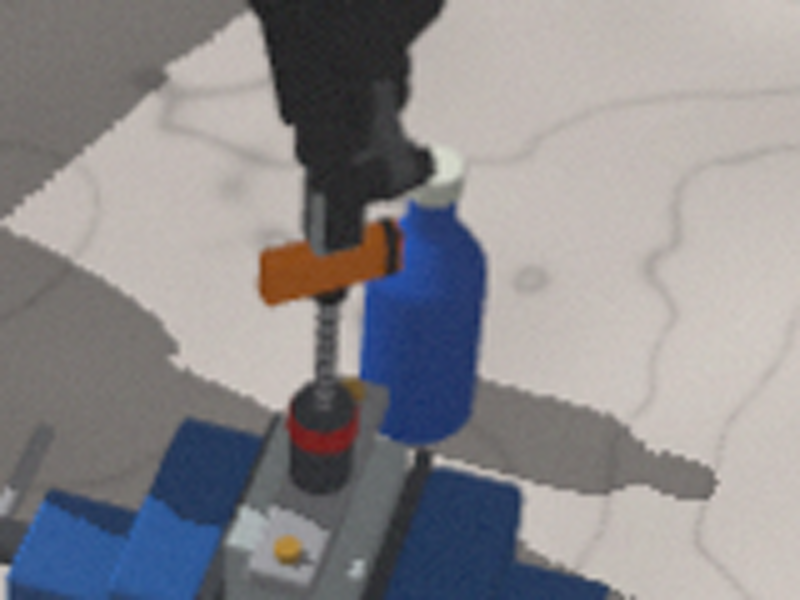

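```bash
python3 - <<'E'
from h import *
s=show()
for n in("scene","top"):
    img,_,W=pts(n); p=ctrl.camera_params(n); K=np.array([[p['fx'],0,p['cx']],[0,p['fy'],p['cy']],[0,0,1.]])
    pr,_=cv2.projectPoints(np.array([[*C,.257],[*C,.274],[*C,.286],[*C,.19]]),p['rvec'],p['tvec'],K,np.array([p['k1'],0,0,0,0]))
    pr=pr.reshape(-1,2); print(n,pr.round(1).tolist(), ((pr-[240,130])*5).round().tolist() if n=="scene" else '')
    if n=="scene":
        print('bench',W[300:310:3,380:400:5,2].round(3).ravel())
        for u,v in((308,165),(308,172),(308,178),(300,184),(308,183),(312,183),(305,195),(305,209),(305,228)): print(u,v,W[v,u].round(4),img[v,u])
    else:
        cv2.imwrite("pics/t2.png",cv2.resize(img[150:240,220:330,::-1],None,fx=6,fy=6,interpolation=cv2.INTER_CUBIC))
E
```

```text
t 10.29 p [0.5548 0.0392 0.257 ] F [-0.31 -0.33  0.07] M [ 0.006 -0.02   0.078] w 0.003 gf 0.0
scene [[305.3, 188.3], [305.6, 182.4], [305.8, 178.1], [304.2, 210.5]] [[326.0, 292.0], [328.0, 262.0], [329.0, 241.0], [321.0, 403.0]]
bench [ 0.002 -0.002  0.001  0.     0.002 -0.002 -0.001 -0.001  0.002 -0.001
 -0.002 -0.001 -0.001  0.002  0.001  0.003]
308 165 [0.5758 0.0131 0.3532] [43 43 44]
308 172 [0.5763 0.0135 0.3351] [42 42 44]
308 178 [0.5663 0.0297 0.3007] [46 44 46]
300 184 [0.5509 0.0256 0.2779] [136  72  25]
308 183 [0.5628 0.036  0.2797] [136  74  30]
312 183 [0.566  0.0456 0.2741] [135  75  33]
305 195 [0.5563 0.0372 0.2401] [85 86 89]
305 209 [0.5565 0.0395 0.1956] [87 86 87]
305 228 [0.5647 0.031  0.1476] [56 56 59]
top [[273.4, 193.2], [273.2, 192.3], [273.1, 191.7], [274.0, 196.2]]
```

View pics/t2.png

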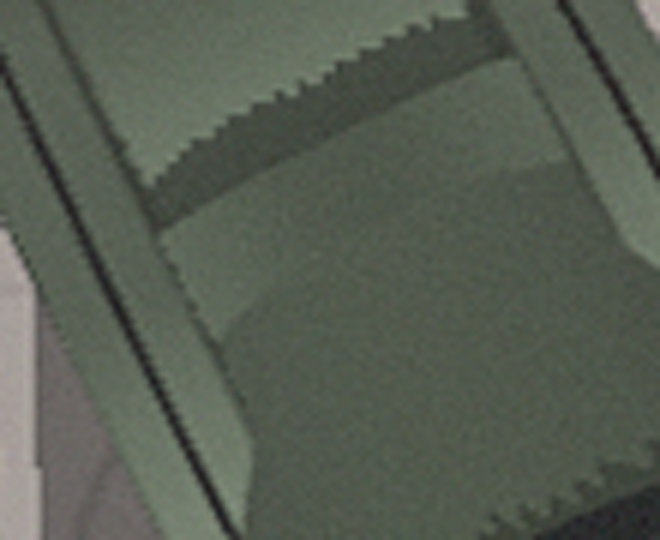

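```bash
python3 - <<'E'
from h import *
s=show(); print(s['q'].round(3), s['tcp_rot'])
p=ctrl.camera_params("scene"); K=np.array([[p['fx'],0,p['cx']],[0,p['fy'],p['cy']],[0,0,1.]])
e=np.array([.845,-.535])
Q=[[*(C+o*e),z] for o in(.0425,.057) for z in(.257,.27,.29,.31)]
pr=cv2.projectPoints(np.array(Q),p['rvec'],p['tvec'],K,np.array([p['k1'],0,0,0,0]))[0].reshape(-1,2)
for a,b in zip(Q,pr): print(np.round(a,3),((b-[240,130])*5).round())
img,_,W=pts("scene")
np.set_printoptions(suppress=True,linewidth=200)
for v in range(164,194,2):
    print(v,[(u,*(W[v,u]*1000).round().astype(int),round(float((W[v,u,:2]-C)@e*1000)),int(img[v,u].max())) for u in(303,308,311)])
E
```

```text
t 10.39 p [0.5548 0.0392 0.257 ] F [ 0.55  0.07 -0.12] M [ 0.009 -0.026 -0.007] w 0.0 gf 0.0
[ 0.14   0.654 -0.528  1.453  0.346  1.128  2.129] [-1.51339002e+00  2.75303204e+00 -7.51456293e-05]
[0.591 0.016 0.257] [366. 364.]
[0.591 0.016 0.27 ] [368. 342.]
[0.591 0.016 0.29 ] [370. 306.]
[0.591 0.016 0.31 ] [373. 270.]
[0.603 0.009 0.257] [381. 390.]
[0.603 0.009 0.27 ] [382. 368.]
[0.603 0.009 0.29 ] [385. 332.]
[0.603 0.009 0.31 ] [388. 295.]
164 [(303, np.int64(557), np.int64(24), np.int64(337), 10, 42), (308, np.int64(568), np.int64(24), np.int64(343), 19, 47), (311, np.int64(587), np.int64(6), np.int64(367), 45, 43)]
166 [(303, np.int64(558), np.int64(22), np.int64(334), 12, 43), (308, np.int64(576), np.int64(12), np.int64(352), 33, 40), (311, np.int64(588), np.int64(5), np.int64(363), 46, 41)]
168 [(303, np.int64(554), np.int64(28), np.int64(321), 5, 59), (308, np.int64(577), np.int64(12), np.int64(347), 33, 43), (311, np.int64(587), np.int64(6), np.int64(357), 45, 43)]
170 [(303, np.int64(555), np.int64(28), np.int64(317), 6, 100), (308, np.int64(577), np.int64(12), np.int64(
[... 421 characters left out ...]
10), 15, 45)]
176 [(303, np.int64(555), np.int64(28), np.int64(301), 6, 96), (308, np.int64(566), np.int64(30), np.int64(305), 14, 48), (311, np.int64(569), np.int64(36), np.int64(303), 14, 44)]
178 [(303, np.int64(555), np.int64(29), np.int64(295), 6, 95), (308, np.int64(565), np.int64(31), np.int64(299), 13, 42), (311, np.int64(569), np.int64(37), np.int64(297), 13, 49)]
180 [(303, np.int64(556), np.int64(28), np.int64(290), 7, 99), (308, np.int64(560), np.int64(40), np.int64(283), 4, 117), (311, np.int64(564), np.int64(45), np.int64(282), 5, 132)]<stdin>:11: RuntimeWarning: invalid value encountered in cast
Traceback (most recent call last):
ValueError: cannot convert float NaN to integer
```

The tool sits about 35 mm higher than its reported TCP: the shut fingertips show at z≈0.292 by depth, just above the bar (tip at crop (340,250)), so they closed on air. I'll open, go 34 mm lower with a contact guard and close again.

```bash
python3 - <<'E'
from h import *
ctrl.open_gripper()
print(ctrl.move_straight([*C,.223],rate=.06,contact_N=3)); show('down')
ctrl.close(25); ctrl.wait(.3); show('closed')
img,_,W=pts("scene"); cv2.imwrite("pics/c3.png",cv2.resize(img[130:250,240:400,::-1],None,fx=5,fy=5,interpolation=cv2.INTER_CUBIC))
E
```

```text
False
down t 11.94 p [0.5549 0.0393 0.2232] F [-0.09  0.13 -0.08] M [-0.055 -0.024 -0.038] w 1.002 gf 0.0
closed t 12.9 p [0.5541 0.0397 0.2229] F [-5.61  2.25  1.52] M [ 0.59   1.186 -0.01 ] w 0.163 gf 24.3
```

View pics/c3.png

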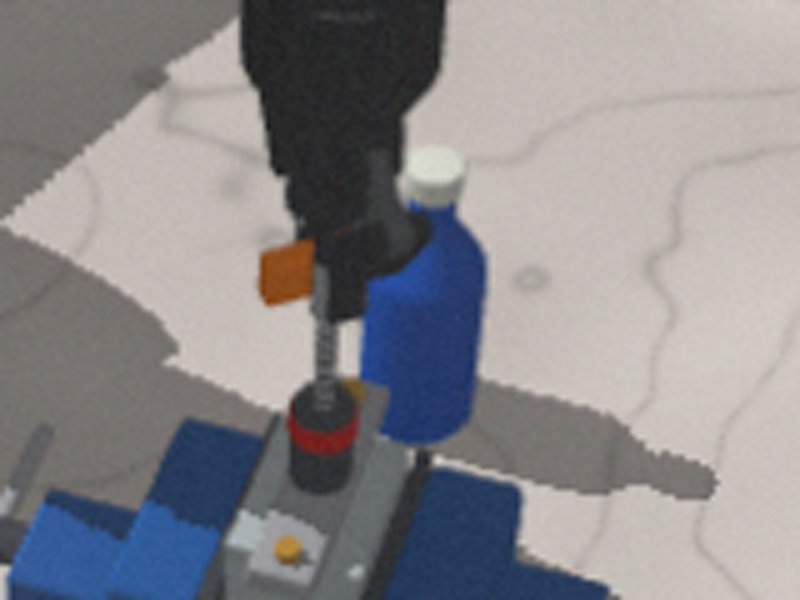

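The bar is now pinched: the fingers straddle it at crop (335,270), width 0.163, and the slightly off-centre grip gives a 6 N side load. I'll null that, tighten and feel downward.

```bash
python3 - <<'E'
from h import *
C1=np.array([.5540,.0398])
ctrl.move_straight([*C1,.223],rate=.01); ctrl.wait(.2); s=show('nulled')
ctrl.close(90); ctrl.wait(.2); s=show('tight')
c=ctrl.move_straight([*C1,.223-.056],rate=.012,contact_N=5.5); a=show(f'contact {c}'); ctrl.wait(.3); show('rest')
E
```

```text
nulled t 13.4 p [0.554  0.0398 0.223 ] F [-1.39 -0.35  0.61] M [ 0.009  0.464 -0.013] w 0.163 gf 24.4
tight t 13.82 p [0.554  0.0398 0.223 ] F [-3.64 -0.2   0.97] M [0.07  0.559 0.07 ] w 0.129 gf 88.0
contact True t 16.52 p [0.5539 0.0398 0.1886] F [-1.62 -0.33  6.58] M [-0.08   0.311  0.03 ] w 0.128 gf 88.9
rest t 16.82 p [0.5539 0.0398 0.1888] F [-1.83  0.17  6.43] M [-0.027  0.293  0.038] w 0.128 gf 88.9
```

```bash
python3 - <<'E'
from h import *
P=np.array([.5540,.0398,.1880]); ctrl.move_straight(P,rate=.01); ctrl.wait(.2); show('firm')
for d in (.1,.2):
    ctrl.move_straight(P,frame=ori(PSI0-d)); s=show(d)
R=Rot.from_rotvec(s['tcp_rot']).as_matrix(); print('turned',PSI0-np.arctan2(R[1,1],R[0,1]), np.abs(s['joint_vel']).max())
E
```

```text
firm t 17.27 p [0.5541 0.0398 0.1882] F [-5.57  0.79  6.88] M [0.062 1.051 0.036] w 0.126 gf 89.0
0.1 t 17.52 p [0.5541 0.0398 0.1882] F [-4.68  0.64  7.82] M [ 0.047  1.179 -0.081] w 0.131 gf 88.8
0.2 t 17.77 p [0.5541 0.0398 0.1882] F [-5.32  0.15  7.29] M [ 0.049  1.154 -0.02 ] w 0.13 gf 88.8
turned 0.20093167579940152 0.018359720345977333
```

```bash
python3 - <<'E'
from h import *
P=np.array([.5536,.0398,.1880])
for d in np.arange(.3,1.75,.1):
    ctrl.move_straight(P,frame=ori(PSI0-d)); s=show(round(d,2))
    R=Rot.from_rotvec(s['tcp_rot']).as_matrix(); print('   turned',round(PSI0-np.arctan2(R[1,1],R[0,1]),3))
    f=s['wrist_force']
    if abs(s['torque'][2])>.6 or np.hypot(*f[:2])>20 or not 3<f[2]<12: break
E
```

```text
0.3 t 18.02 p [0.554  0.0398 0.1884] F [-2.99  0.33  7.27] M [ 0.121  0.76  -0.014] w 0.123 gf 88.7
   turned 0.301
0.4 t 18.27 p [0.554  0.0399 0.1884] F [-3.31  0.05  8.1 ] M [ 0.055  0.777 -0.033] w 0.128 gf 88.8
   turned 0.401
0.5 t 18.52 p [0.554  0.0399 0.1883] F [-3.81  1.04  7.64] M [ 0.155  0.77  -0.071] w 0.13 gf 88.7
   turned 0.501
0.6 t 18.77 p [0.5539 0.0399 0.1883] F [-3.08  0.93  7.25] M [-0.004  0.79  -0.05 ] w 0.13 gf 88.7
   turned 0.601
0.7 t 19.02 p [0.5539 0.0399 0.1883] F [-4.47  1.8   7.43] M [ 0.527  0.973 -0.019] w 0.132 gf 88.7
   turned 0.701
0.8 t 19.27 p [0.5539 0.0399 0.1883] F [-3.58 -1.    7.6 ] M [0.006 0.746 0.022] w 0.13 gf 88.8
   turned 0.801
0.9 t 19.52 p [0.5539 0.0399 0.1883] F [-4.26  2.97  6.99] M [0.601 1.039 0.007] w 0.128 gf 88.8
   turned 0.901
1.0 t 19.77 p [0.5539 0.04   0.1883] F [-5.52  2.8   7.91] M [0.54  1.041 0.031] w 0.126 gf 88.9
   turned 1.001
1.1 t 20.02 p [0.5539 0.04   0.1883] F [-3.62 -0.77  7.64] M [-0.037  0.698  0.024] w 0.131 gf 89.0
   turned 1.101
1.2 t 20.27 p [0.5539 0.04   0.1884] F [-5.01  2.06  7.59] M [ 0.148  0.927 -0.023] w 0.133 gf 88.9
   turned 1.201
1.3 t 20.52 p [0.5539 0.04   0.1883] F [-3.32  0.1   8.37] M [-0.271  0.7   -0.03 ] w 0.127 gf 89.0
   turned 1.301
1.4 t 20.77 p [0.5539 0.0399 0.1883] F [-3.48  0.35  7.2 ] M [-0.206  0.754  0.512] w 0.129 gf 96.4
   turned 1.4
1.5 t 21.02 p [0.5539 0.04   0.1883] F [-2.83 -2.62  6.79] M [-0.356  0.63   2.983] w 0.128 gf 154.7
   turned 1.497
```

Torque rises sharply at a turn of about 1.39 rad, so that's the stop. I'll take the twist off and look before opening.

```bash
python3 - <<'E'
from h import *
P=np.array([.5536,.0398,.1880])
ctrl.move_straight(P,frame=ori(PSI0-1.382)); ctrl.wait(.2); s=show('untwist')
R=Rot.from_rotvec(s['tcp_rot']).as_matrix(); print('   turned',round(PSI0-np.arctan2(R[1,1],R[0,1]),3))
img,_,W=pts("scene"); cv2.imwrite("pics/c4.png",cv2.resize(img[130:250,240:400,::-1],None,fx=5,fy=5,interpolation=cv2.INTER_CUBIC))
E
```

```text
untwist t 21.49 p [0.554  0.04   0.1883] F [-3.71  2.58  6.43] M [0.3   0.913 0.123] w 0.129 gf 89.5
   turned 1.382
```

View pics/c4.png

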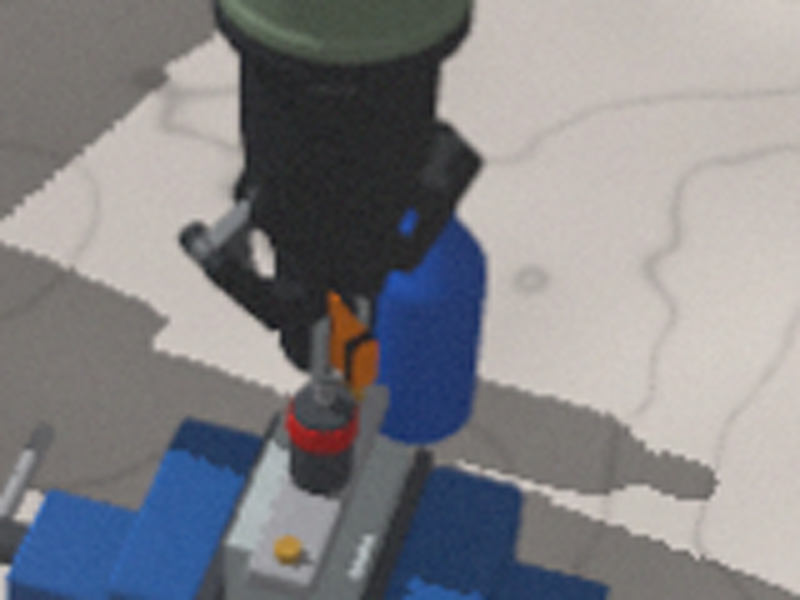

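The bar turned with the gripper and its black end now faces the camera at crop (358,345). The probe is down. I'll open and retract straight up.

```bash
python3 - <<'E'
from h import *
ctrl.open_gripper(); ctrl.wait(.2); show('open')
ctrl.move_straight([.5536,.0398,.34],rate=.08,contact_N=6); show('up')
img,_,W=pts("scene"); cv2.imwrite("pics/c5.png",cv2.resize(img[130:250,240:400,::-1],None,fx=5,fy=5,interpolation=cv2.INTER_CUBIC))
hsv=cv2.cvtColor(img,cv2.COLOR_RGB2HSV); o=(cv2.inRange(hsv,(6,130,60),(22,255,255))>0)&(np.hypot(W[...,0]-.554,W[...,1]-.04)<.05)&(W[...,2]>.2)
print(W[o].mean(0).round(4),np.percentile(W[o],[3,97],axis=0).round(4))
t=o&(W[...,2]>np.percentile(W[o][:,2],97)-.006); print(cv2.minAreaRect(W[t][:,:2].astype(np.float32)))
E
```

```text
open t 22.45 p [0.5536 0.0398 0.188 ] F [0.47 0.41 0.46] M [-0.068  0.001  0.038] w 1.003 gf 0.0
up t 24.5 p [0.5535 0.0398 0.3398] F [ 0.23 -0.   -0.46] M [ 0.003 -0.031  0.019] w 1.003 gf 0.0
[0.5558 0.0363 0.2488] [[0.5278 0.0269 0.2341]
 [0.5831 0.046  0.2579]]
((0.5564825534820557, 0.03861755505204201), (0.01208880078047514, 0.05980987846851349), 75.36461639404297)
```

View pics/c5.png

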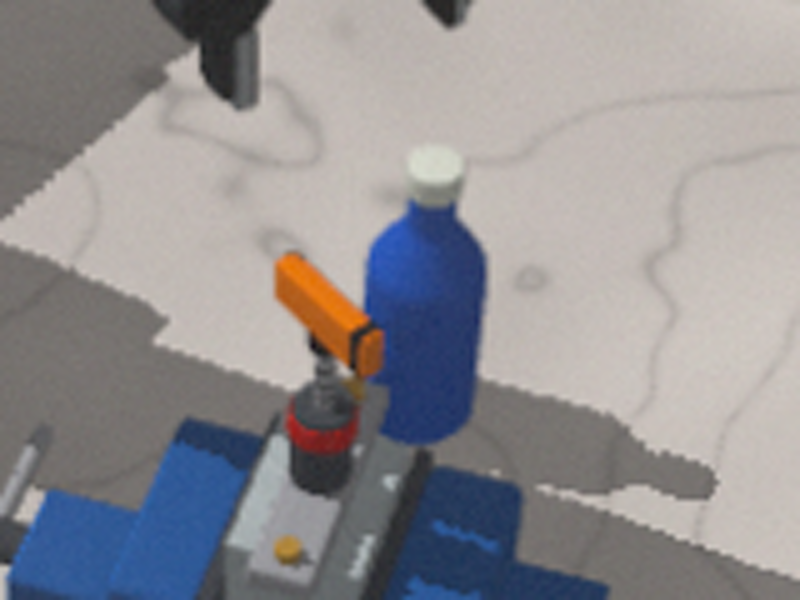

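The handle stayed down and turned, with its black end at crop (370,350). I'll check height and yaw against the first pictures, with the arm out of the top view.

```bash
cat > m.py <<'E'
from h import *
def meas(img,W,tag):
    hsv=cv2.cvtColor(img,cv2.COLOR_RGB2HSV); z=W[...,2]
    o=(np.hypot(W[...,0]-.5545,W[...,1]-.0395)<.036)&(z>.215)&(z<.31)&((cv2.inRange(hsv,(6,130,60),(22,255,255))>0))
    o=cv2.erode(o.astype(np.uint8),np.ones((2,2)))>0
    P=W[o]; zt=np.percentile(P[:,2],90); t=P[P[:,2]>zt-.005]
    d=t[:,:2]-t[:,:2].mean(0); v=np.linalg.svd(d,full_matrices=False)[2][0]
    print(tag,'z pct',np.percentile(P[:,2],[25,50,75,90]).round(4),'top med',np.median(t[:,2]).round(4),'yaw',np.degrees(np.arctan(v[1]/v[0])).round(1),len(t))
E
python3 - <<'E'
from m import *
q=np.array(ctrl.read_state()['q']); q[0]-=.8; ctrl.move_joints(q); show()
for n in("scene","top"):
    d=np.load(n+"0.npz"); meas(d['img'],d['W'],n+'0')
    L=[pts(n) for _ in range(4)]; W=np.nanmean([l[2] for l in L],0); meas(L[0][0],W,n+'1'); np.savez(n+"5.npz",img=L[0][0],W=W)
    if n=='top': cv2.imwrite("pics/t5.png",cv2.resize(L[0][0][150:240,220:330,::-1],None,fx=6,fy=6,interpolation=cv2.INTER_CUBIC))
E
```

```text
t 26.14 p [0.3581 0.424  0.3398] F [ 0.19  0.11 -0.58] M [-0.01   0.033  0.021] w 0.999 gf 0.0
scene0 z pct [0.2721 0.2788 0.2853 0.2867] top med 0.2857 yaw 58.0 100
scene1 z pct [0.2433 0.2511 0.2555 0.2564] top med 0.2555 yaw -14.3 94
top0 z pct [0.2834 0.2845 0.2858 0.2866] top med 0.2845 yaw 57.8 125
top1 z pct [0.2533 0.2539 0.2543 0.2548] top med 0.2539 yaw -15.9 134
```

View pics/t5.png

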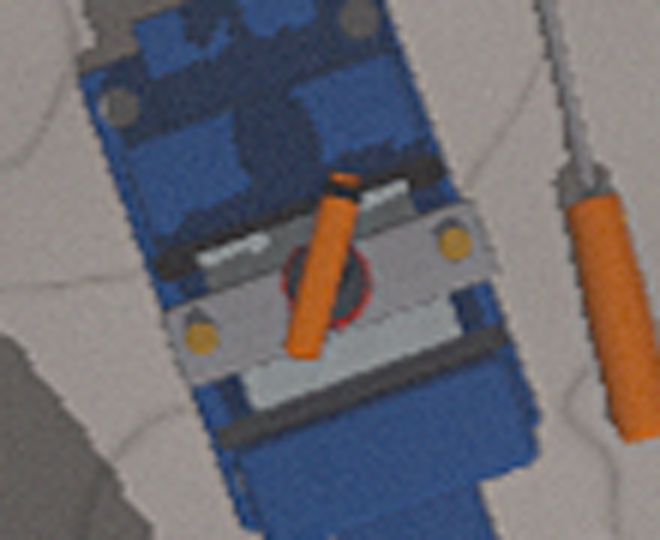

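The handle now sits about 30.4 mm down at yaw about -15°. The gripper went 34.7 mm down and to -21.6°. I'll check from the saved pictures whether that difference was there before release.

```bash
python3 - <<'E'
from h import *
p=ctrl.camera_params("scene"); K=np.array([[p['fx'],0,p['cx']],[0,p['fy'],p['cy']],[0,0,1.]])
def pr(P): return ((cv2.projectPoints(np.array(P),p['rvec'],p['tvec'],K,np.array([p['k1'],0,0,0,0]))[0].reshape(-1,2)-[240,130])*5).round().tolist()
for nm,yaw,dz in (("gripper",-21.6,.0347),("seen",-15,.0304),("mixA",-21.6,.0304),("mixB",-15,.0347)):
    a=np.radians(yaw); f=np.array([np.cos(a),np.sin(a)]); g=np.array([-f[1],f[0]]); c=np.array([.5545,.0395]); zt=.2865-dz
    print(nm,'end corners (near/right side top,bottom; left side top,bottom)',pr([[*(c+.03*f+s*.006*g),z] for s in(-1,1) for z in(zt,zt-.024)]))
for n in("c4","c5"):
    im=cv2.imread(f"pics/{n}.png"); h=cv2.cvtColor(im,cv2.COLOR_BGR2HSV); m=cv2.inRange(h,(6,150,90),(20,255,255)); m[:240]=0; m[:,385:]=0
    k,l,s,c=cv2.connectedComponentsWithStats(m)
    for i in range(1,k):
        if s[i,4]>150: print(n,s[i],c[i].round())
E
```

```text
gripper end corners (near/right side top,bottom; left side top,bottom) [[354.0, 352.0], [351.0, 393.0], [379.0, 341.0], [376.0, 381.0]]
seen end corners (near/right side top,bottom; left side top,bottom) [[362.0, 342.0], [359.0, 383.0], [385.0, 329.0], [382.0, 370.0]]
mixA end corners (near/right side top,bottom; left side top,bottom) [[354.0, 345.0], [352.0, 385.0], [379.0, 333.0], [376.0, 374.0]]
mixB end corners (near/right side top,bottom; left side top,bottom) [[362.0, 350.0], [359.0, 390.0], [385.0, 336.0], [382.0, 377.0]]
c4 [ 328  292   36   78 1364] [341. 328.]
c4 [351 341  25  57 955] [363. 366.]
c4 [277 539  20  23 338] [287. 550.]
c5 [ 276  254   92  111 4856] [318. 305.]
c5 [357 330  24  48 889] [368. 353.]
c5 [276 539  21  23 334] [287. 550.]
```

So it happened on release: opening from a 90 N grip let the handle turn back about 0.1 rad and rise about 4 mm. I'll regrip with less force, unlock, press and relock, then ease off the push and grip before opening.

```bash
python3 - <<'E'
from h import *
X=[.5538,.0398]
ctrl.movep([*X,.29],ori(PSI0-1.269)); show('above')
ctrl.move_straight([*X,.1926],rate=.12,contact_N=5); show('down')
ctrl.close(50); s=show('closed')
for d in np.arange(1.12,.25,-.15):
    ctrl.move_straight([*X,.1926],frame=ori(PSI0-d)); s=ctrl.read_state(); print(round(d,2),s['wrist_force'].round(1),s['torque'][2].round(2))
    if abs(s['torque'][2])>1.5: break
show('unlocked')
E
```

```text
above t 28.14 p [0.5537 0.0411 0.2901] F [-0.98  0.22  0.29] M [ 0.018 -0.006 -0.042] w 1.001 gf 0.0
down t 29.1 p [0.5541 0.0399 0.1932] F [ 0.37 -0.3   1.18] M [-0.009  0.04   0.008] w 0.998 gf 0.0
closed t 29.78 p [0.5539 0.04   0.1928] F [-0.09  0.72  5.06] M [ 0.329  0.009 -0.011] w 0.144 gf 48.9
1.12 [ 1.  -0.   1.6] 0.03
0.97 [1.1 1.1 1.5] 0.09
0.82 [2.6 1.1 1.1] 0.02
0.67 [1.  4.4 1.1] 0.04
0.52 [1.6 2.9 1.4] 0.02
0.37 [0.8 3.  0.4] 0.06
unlocked t 31.58 p [0.5538 0.0398 0.1926] F [0.84 2.99 0.41] M [ 0.591 -0.298  0.065] w 0.145 gf 49.3
```

```bash
python3 - <<'E'
from h import *
X=[.5538,.0398]
c=ctrl.move_straight([*X,.182],rate=.01,contact_N=6.8); s=show(f'contact {c}'); z=s['position'][2]-.0003
for d in np.arange(.5,1.32,.15):
    ctrl.move_straight([*X,z],frame=ori(PSI0-d)); s=ctrl.read_state(); print(round(d,2),s['position'].round(4),s['wrist_force'].round(1),s['torque'][2].round(2))
for d in (1.33,1.38,1.41,1.44,1.47):
    ctrl.move_straight([*X,z],frame=ori(PSI0-d)); s=ctrl.read_state(); print(round(d,2),s['position'].round(4),s['wrist_force'].round(1),s['torque'][2].round(2))
    if abs(s['torque'][2])>.7: break
show()
E
```

```text
contact True t 32.18 p [0.5539 0.04   0.1879] F [-1.57  0.38  7.37] M [ 0.051  0.146 -0.062] w 0.148 gf 49.8
0.5 [0.5539 0.0399 0.1878] [0.3 2.6 8. ] -0.02
0.65 [0.5539 0.0398 0.1878] [1.  2.3 7.2] 0.01
0.8 [0.5539 0.0398 0.1878] [0.2 3.  7.6] 0.03
0.95 [0.5539 0.0399 0.1878] [0.  0.2 8. ] 0.03
1.1 [0.5539 0.0399 0.1878] [-1.5  4.5  8.6] 0.06
1.25 [0.5539 0.0399 0.1878] [0.1 4.9 9.6] 0.04
1.33 [0.5539 0.0399 0.1878] [-0.4  2.1  9.1] 0.03
1.38 [0.5539 0.0399 0.1879] [0.1 1.3 7.5] 0.1
1.41 [0.5539 0.0399 0.1879] [0.  5.3 8.8] 0.2
1.44 [0.5539 0.0399 0.1879] [-1.2  4.9  8.9] 0.5
1.47 [0.5539 0.0399 0.1879] [0.6 4.7 9.1] 1.19
 t 35.22 p [0.5539 0.0399 0.1879] F [0.59 4.66 9.07] M [0.918 0.303 1.193] w 0.143 gf 68.5
```

```bash
python3 - <<'E'
from h import *
X=[.5538,.0398]; z=.1876
ctrl.move_straight([*X,z],frame=ori(PSI0-1.415)); show('untwist')
for k in range(1,5):
    ctrl.move_straight([*X,z+.0002*k]); s=show(k)
    if s['wrist_force'][2]<3: break
ctrl.close(20); show('eased')
img,_,W=pts("scene"); cv2.imwrite("pics/s6.png",img[...,::-1])
im=cv2.resize(img[130:250,240:400,::-1],None,fx=5,fy=5,interpolation=cv2.INTER_CUBIC); h=cv2.cvtColor(im,cv2.COLOR_BGR2HSV); m=cv2.inRange(h,(6,150,90),(20,255,255)); m[:240]=0; m[:,385:]=0
k,l,s,c=cv2.connectedComponentsWithStats(m); print([s[i] for i in range(1,k) if s[i,4]>150])
E
```

```text
untwist t 35.47 p [0.5539 0.0398 0.1879] F [-0.65  4.62  8.58] M [0.801 0.054 0.19 ] w 0.15 gf 49.9
1 t 35.72 p [0.5539 0.0399 0.1881] F [ 0.98 -0.07  7.39] M [-0.007 -0.289  0.194] w 0.145 gf 49.8
2 t 35.97 p [0.5539 0.0399 0.1882] F [0.87 3.65 6.55] M [ 0.825 -0.021  0.198] w 0.148 gf 49.7
3 t 36.22 p [0.5539 0.0399 0.1884] F [-0.48  5.44  8.06] M [1.048 0.181 0.21 ] w 0.148 gf 49.8
4 t 36.47 p [0.5539 0.0399 0.1886] F [0.87 0.06 7.16] M [ 0.051 -0.353  0.231] w 0.148 gf 49.8
eased t 36.68 p [0.5539 0.0399 0.1886] F [1.85 1.35 6.59] M [ 0.729 -0.118  0.217] w 0.146 gf 49.6
[array([ 325,  288,   39,   83, 1599], dtype=int32), array([348, 340,  29,  52, 995], dtype=int32), array([276, 539,  21,  23, 338], dtype=int32)]
```

```bash
python3 - <<'E'
from h import *
X=[.5538,.0398]
ctrl.move_straight([*X,.1878]); s=show('repress')
ctrl.close(20); ctrl.wait(.3); s=show('eased')
E
```

```text
repress t 36.98 p [0.5539 0.0399 0.188 ] F [-0.28  5.87  8.87] M [1.195 0.269 0.214] w 0.15 gf 49.8
eased t 37.5 p [0.5539 0.0398 0.188 ] F [0.87 0.44 7.65] M [ 0.366 -0.22   0.202] w 0.145 gf 49.7
```

```bash
python3 - <<'E'
from m import *
X=[.5538,.0398]
ctrl.move_straight([*X,.1873],frame=ori(PSI0-1.400)); s=show('press')
ctrl.open_gripper(); show('open')
ctrl.move_straight([*X,.265],rate=.09); show('up')
img,_,W=pts("scene"); meas(img,W,'now'); d=np.load("scene5.npz"); meas(d['img'],d['W'],'rel1')
im=cv2.resize(img[130:250,240:400,::-1],None,fx=5,fy=5,interpolation=cv2.INTER_CUBIC); h=cv2.cvtColor(im,cv2.COLOR_BGR2HSV); m=cv2.inRange(h,(6,150,90),(20,255,255)); m[:240]=0; m[:,385:]=0
k,l,s,c=cv2.connectedComponentsWithStats(m); print([s[i] for i in range(1,k) if s[i,4]>150]); cv2.imwrite("pics/c7.png",im)
E
```

```text
press t 37.75 p [0.5539 0.0399 0.1876] F [-0.43  4.66  9.15] M [1.157 0.26  0.181] w 0.142 gf 49.8
open t 38.45 p [0.5538 0.0398 0.1873] F [-0.16  0.33 -0.23] M [ 0.003 -0.053  0.006] w 1.003 gf 0.0
up t 39.47 p [0.5536 0.0398 0.2645] F [-0.35 -0.55 -0.51] M [-0.044  0.019  0.003] w 0.996 gf 0.0
now z pct [0.2417 0.2489 0.2526 0.2536] top med 0.2526 yaw -19.8 90
rel1 z pct [0.2433 0.2511 0.2555 0.2564] top med 0.2555 yaw -14.3 94
[array([ 280,  257,   86,  112, 4572], dtype=int32), array([ 348,  336,   29,   56, 1076], dtype=int32), array([276, 539,  21,  22, 326], dtype=int32)]
```

The handle now stays 33.1 mm down, past the first-touch depth of about 31.5 mm, and is turned to about the stop. The gripper is clear, so I'm handing in.

```bash
python3 -c "
from rig import ctrl
print(ctrl.job_done(), ctrl.read_state()['clock'])"
```

```text
the job is handed in; nothing more can be done
the job is handed in; nothing more can be done
```

I handed the job in at about 39.5 s, before any verdict was shown: the probe is locked about 33 mm down, past the roughly 31.5 mm where the foot first touched (so that is about the reading at the bottom). The handle is within about 0.05 rad of its stop and the gripper is clear. My first release let the probe rise about 4 mm, so I unlocked, pressed and locked it a second time, and I did not confirm how firmly the lock holds.

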